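# Load the last slide frame and hold the staining rack over its trough

## Robot

A 6-joint arm with a two-finger parallel gripper is mounted at the origin on a cart in front of the work surface, level with it; the furniture and walls round the work are solid. World frame = base frame: x ahead of the robot, y to its left, z up, the work surface at z = 0. Lengths are in m, angles in rad, forces in N, time in s.
With the tool pointing down it reaches from about 0.425 to 0.95 m from the base axis. Payload 3.5 kg.
Tool frame: the origin (TCP) lies between the finger pads; the fingertips stand 19 mm ahead of it and the grasp point (between the pads) is the TCP; z points along the fingers, y is the line along which they close (so a half turn about z gives the same grasp; the last joint's range is limited). The gripper opens to 85 mm and grips with 20 to 120 N. Pads are 22 mm wide; open, the fingers measure 114 mm over their backs; the gripper's body (76 mm by 85 mm) begins 54 mm behind the grasp point. The pads swing forward as they close: fully open they stand 13 mm farther back than shut.
Start: joints at [-1.395, 0.286, 1.577, -0, 1.279, -0.15], TCP at [0.216, -0.639, 0.25] pointing down, gripper open.
Joint ranges: [-2.77, 2.77], [-0.9, 2.22], [0.21, 2.48], [-1.53, 4.67], [0.24, 2.81], [-2.84, 2.84]. Speed limits (rad/s): [2.79, 2.79, 3.14, 3.14, 3.14, 3.14].

## Interface

Orientations are given as a unit quaternion [x, y, z, w].
In Python, from plant import get_state, cams, ctrl gives the robot as it stands. The module is installed in compiled form; this text tells all that it offers.
- The arm moves only by the tool jog_arm, never from a script. Its argument "deltas" is text: rows parted by semicolons, each of 6 numbers parted by spaces: the shift along the world's x, y, z normalised to -1 to 1, where 1 is 0.02 m, then the turn, a rotation vector about the world's x, y, z normalised to -1 to 1, where 1 is 0.1 rad. In form: x y z ax ay az; .... A call has 1 to 20 rows; each row shifts and turns the commanded pose from where the row before left it; what a row does not reach is not made up. A row lasts 1/8 s, in which the tool goes at most 62.5 mm and 10.7 degrees, less where a joint would pass 70% of its speed; a pose out of reach is approached as far as the arm can. A call with a number of a shift or a turn outside -1 to 1 is refused whole. A call with a gripper value outside its range is refused whole. "gripper" is the opening, from 0 (shut) to 1 (fully open), set as the call begins (left out, the last holds). The fingers move at their own pace and stop on an object; "squeeze" is the grip in N (left out, the last holds). Time passes only in rows, so rows that do not move let the fingers close. It gives the time, the measured TCP pose, the force, the opening and the grip force at its end, in the units of the state.
- get_state(): the state, without advancing time (a new reading comes with each control period).
- cams.read_camera(name): name is "side" or "top"; returns a dict with "color" (400x640x3 uint8, blue, green, red), "vfov" (degrees; the focal length in pixels is half the picture's height over the tangent of half this angle, whatever the lens; pixels are square), "cx", "cy" (the principal point, pixels), "rvec" (rotation vector, rad) and "tvec" (3), from world to camera coordinates, as OpenCV has them. Camera axes: x right, y down, z forward; pixel columns grow to the right and rows downward; lengths in m; the calibration is good to about 2 mm. A picture is of the moment at which its call begins. There is no depth.
- ctrl.sign_off(): hands the job in; it is judged then, once.
The state is a dict: "time": time; "qpos": joint angles; "dq": joint speeds; "joint_efforts": joint torques, N m; "eef_pos": TCP position; "tcp_rot": TCP orientation; "contact_force": force on the tool from outside, world axes, zero at the start; "wrist_torque": the same for the moment, N m; "opening": opening from 0.0 (shut) to 1.0 (fully open); "finger_force": force on a finger pad.
Only numpy, scipy, OpenCV 4.12 (cv2) and the standard library are available. Lean on these libraries where they do the work, as an engineer would, in place of code of your own. Each camera call takes 0.05 s, during which the arm holds its last target. There are 200 camera calls.

## Task

Load the last slide frame: take it from the tilted drying easel and stand it upright on its long edge in the free middle slot of the wire staining rack, letting go of it there. Then swing the rack's folded handle up, lift the rack by it without tipping it, and finish with the gripper still holding it steady and level in the air, a few centimetres above the rim of the metal trough, centred over the opening and turned in line with it, ready to be lowered in. Do not lower it or let go, and do not disturb the other things on the desk.

Things in the scene. Friction and masses are not known exactly. Their poses are not given: they have to be found in the camera images.
- frame_c: Slide frame to be loaded: flat grey plastic frame round a large glass slide, 8 mm thick (its x), 92 mm long (y), 60 mm high (z), 50 g. Origin: middle of its lower long edge; z points to the other long edge. At the start it reclines on the easel, its z axis 35 deg from vertical, top towards the easel's +x; its upper 50 mm is free on both faces over the middle 50 mm of its length.
- frame_a: A slide frame like frame_c (same size and axes), standing loose in the rack's slot at rack x = -38 mm. Stays there.
- frame_b: A slide frame like frame_c (same size and axes), standing loose in the rack's slot at rack x = +38 mm. Stays there.
- rack: Loose stainless wire staining rack, 112 mm (x) by 104 mm (y) by 56 mm high, 120 mm in y over the handle's arms; about 0.35 kg empty. Origin: centre of its underside, z up. Three slots run along its y, at x = -38, 0 and +38 mm; the middle one is free. A seated frame's axes lie along the rack's and its origin is 6 mm above the rack's.
- free_slot (a point): Bottom centre of the rack's free middle slot: where the origin of the loaded frame belongs; axes as the rack. At each end the slot is a pair of upright pins (at y = +-41 mm, round tops 38 mm above this point) 12 mm apart in the clear; end wires 48 mm either way along y. Between y = -35 and 35 mm nothing stands in the slot; the neighbour frames leave 30 mm free on each side.
- bail (a joint): Hinge of the rack's wire handle (bail), rad: 0 = folded down to the rack's +x side (10 deg above level), 1.396 = straight up over the middle, 2.79 = folded to the other side. Turns freely and falls if let go. The hinge line runs along the rack's y through rack x = 0, z = 52 mm; the rack hangs from it like a bucket.
- bail_grip (a point): Middle of the handle's straight grip, a round black sleeve 10 mm in diameter and 64 mm long that runs along the rack's y, 84 mm from the hinge line. Folded it lies 83 mm to the rack's +x side, 67 mm above the rack's underside; upright, 136 mm above the underside.
- trough: Open rectangular metal trough, fixed, 130 mm (x) by 144 mm (y) by 65 mm high, walls 4 mm, a 40 mm wide wire lug sticking out 17 mm at each y end. Origin: centre of its underside. The rack fits in with its x and y along the trough's x and y (either way round).
- trough_mouth (a point): Centre of the trough's opening at the height of its rim (65 mm above the desk); axes as the trough.
- easel: Drying easel of steel strip and wire, fixed, 86 mm (x) by 76 mm (y), 55 mm high: two sloping arms at y = -33 and +33 mm, 10 mm wide, reaching 44 mm up the back of the frame, with a small lip (7 mm) at the bottom front; open in the middle. Origin: under its middle, on the 5 mm thick desk mat. The frame leans back towards its +x.
- label_jar: Bystander: small jar, 54 mm across, 56 mm high. Origin: centre of its underside.
- brown_bottle: Bystander: brown bottle, 44 mm across, 120 mm high. Origin: centre of its underside.
- coverglass_box: Bystander: small box of cover glasses, 28 by 32 by 15 mm. Origin: centre of its underside.
- stopper: Bystander: small brown stopper, 23 mm across, 22 mm high. Origin: centre of its underside.

How it is judged:
On the way, in this order (a step that is already met when the one before it is completed fails the run):
1. the third slide frame stands on its long edge in the rack's middle slot, let go, while the rack stands on the desk (x of frame_c in the frame of rack between -0.007 and 0.007 m and y of frame_c in the frame of rack between -0.008 and 0.008 m and z of frame_c in the frame of rack between -0.002 and 0.014 m and angle between the x axis of frame_c and the x axis of rack, either way round below 0.2 rad and angle between the z axis of frame_c and the z axis of rack, either way round below 0.2 rad and contact force between the fingers and frame_c below 0.05 N and height (world z) of rack below 0.01 m and value of joint bail below 0.6 rad), for 0.2 s.
2. the handle is swung upright and the gripper holds it (value of joint bail between 1 and 1.8 rad and contact force between the fingers and bail above 1 N), for 0.1 s.
3. the rack hangs from the handle clear of the desk with all three frames in it (height (world z) of rack above 0.03 m and contact force between the fingers and bail above 1 N and x of frame_a in the frame of rack between -0.045 and -0.031 m and y of frame_a in the frame of rack between -0.008 and 0.008 m and z of frame_a in the frame of rack between -0.002 and 0.014 m and angle between the x axis of each of frame_a, frame_b, frame_c and the x axis of rack, either way round below 0.2 rad and angle between the z axis of each of frame_a, frame_b, frame_c and the z axis of rack, either way round below 0.2 rad and x of frame_b in the frame of rack between 0.031 and 0.045 m and y of frame_b in the frame of rack between -0.008 and 0.008 m and z of frame_b in the frame of rack between -0.002 and 0.014 m and x of frame_c in the frame of rack between -0.007 and 0.007 m and y of frame_c in the frame of rack between -0.008 and 0.008 m and z of frame_c in the frame of rack between -0.002 and 0.014 m), for 0.2 s.
At the end, for the whole second after the job is handed in: Gripper holds rack by handle (over 1 N), 10-120 mm above the trough rim, not touching it; centred within 20 mm, in line within 0.15 rad, level within 0.12 rad, at rest (0.03 m/s, 0.25 rad/s); three frames upright in their slots (within 7 mm across, 8 mm along, 8 mm of seated height, 0.2 rad) (x of frame_a in the frame of rack between -0.045 and -0.031 m and y of frame_a in the frame of rack between -0.008 and 0.008 m and z of frame_a in the frame of rack between -0.002 and 0.014 m and angle between the x axis of each of frame_a, frame_b, frame_c and the x axis of rack, either way round below 0.2 rad and angle between the z axis of each of frame_a, frame_b, frame_c and the z axis of rack, either way round below 0.2 rad and x of frame_b in the frame of rack between 0.031 and 0.045 m and y of frame_b in the frame of rack between -0.008 and 0.008 m and z of frame_b in the frame of rack between -0.002 and 0.014 m and x of frame_c in the frame of rack between -0.007 and 0.007 m and y of frame_c in the frame of rack between -0.008 and 0.008 m and z of frame_c in the frame of rack between -0.002 and 0.014 m and z of rack in the frame of trough_mouth between 0.01 and 0.12 m and horizontal distance between rack and trough_mouth below 0.02 m and angle between the x axis of rack and the x axis of trough, either way round below 0.15 rad and angle between rack's own z axis and vertical below 0.12 rad and linear speed of rack below 0.03 m/s and angular speed of rack below 0.25 rad/s and contact force between rack and trough below 0.05 N and contact force between the fingers and bail above 1 N); the arm keeps its last pose, push and grip.
It fails at once if the rack is tipped by more than 20 degrees (angle between rack's own z axis and vertical above 0.35 rad).
It fails at once if a bystander is moved by more than 20 mm (distance of any of label_jar, brown_bottle, coverglass_box, stopper from where it was at the start of the episode above 0.02 m).
It also fails if it takes over 66 s, if anything falls off the work surface, if the arm or the gripper's body presses on something with over 40 N, if the wrist force passes 120 N, or if a joint passes its speed limit or range.

## Working session

There is one attempt and no reset: what is moved stays moved. The work goes in short steps, Python scripts to look and compute and a tool call to move; the robot and the scene stay as the last step left them, time stands still between calls to the robot, and variables do not carry over. Pictures are saved under pics/ and viewed, at most 10 in all, crops included, and the job is handed in when it is done.

Besides the shell and the picture viewer there is one more tool, called after ">>>" by a JSON object that holds its "op" and its "data". jog_arm: Moves the arm, as the interface text tells. Its arguments: {"type":"object","properties":{"deltas":{"type":"string"},"gripper":{"type":"number"},"squeeze":{"type":"number"}},"required":["deltas"]}

```bash
mkdir -p pics; cat > h.py <<'E'
import numpy as np, cv2
from plant import get_state, cams, ctrl
def K(c):
    f=200/np.tan(np.radians(c["vfov"])/2); return np.array([[f,0,c["cx"]],[0,f,c["cy"]],[0,0,1]])
def ray(c,u,v):
    R=cv2.Rodrigues(np.array(c["rvec"],float))[0]; o=-R.T@np.array(c["tvec"],float).ravel()
    return o,R.T@np.linalg.inv(K(c))@np.array([u,v,1.])
def onz(c,u,v,z):
    o,d=ray(c,u,v); return o+d*(z-o[2])/d[2]
def proj(c,P):
    return cv2.projectPoints(np.array(P,float).reshape(-1,3),np.array(c["rvec"],float),np.array(c["tvec"],float),K(c),None)[0].reshape(-1,2)
E
python3 - <<'E'
from h import *
for n in ("top","side"):
    c=cams.read_camera(n); cv2.imwrite(f"pics/{n}0.png",c["color"]); np.save(f"{n}0.npy",c,allow_pickle=True)
    o,d=ray(c,320,200); print(n,c["vfov"],c["cx"],c["cy"],o,d)
E
```

```text
top 47.82480614331648 321.4683065388402 195.80110135190387 [0.30085657 0.09830015 1.27808913] [ 0.21445181  0.01948691 -0.97658995]
side 56.63608829288814 318.4817352529423 193.60922222603256 [0.05225085 0.93008304 0.59014903] [ 0.46808044 -0.73952223 -0.48406691]
```

View pics/top0.png

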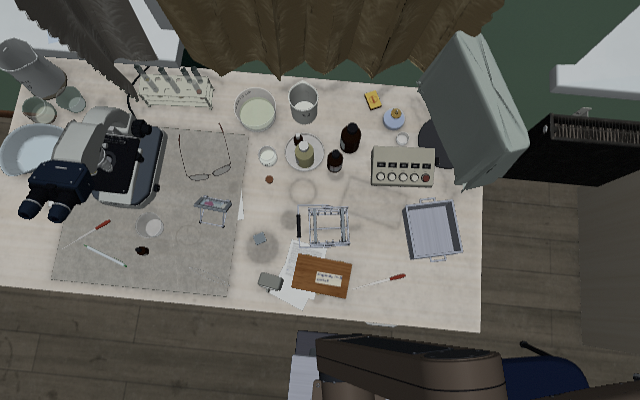

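View pics/side0.png

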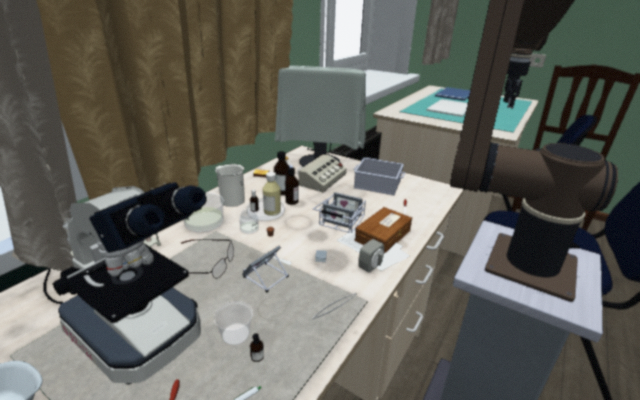

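The top view shows the rack at about (328,226), its black handle grip at (298,226), the trough at (433,230) and the easel with the frame at (212,207). The side view shows the same things at (342,212), (378,175) and (264,264). I'll zoom in on these.

```bash
python3 - <<'E'
from h import *
t=np.load("top0.npy",allow_pickle=True).item()["color"]; s=np.load("side0.npy",allow_pickle=True).item()["color"]
def cr(im,u,v,w,h,k): return cv2.resize(im[v:v+h,u:u+w],None,fx=k,fy=k,interpolation=cv2.INTER_CUBIC)
a=np.hstack([cr(t,285,195,80,60,5),cr(t,180,180,80,60,5)])
b=np.hstack([cr(s,310,180,80,60,5),cr(s,230,235,80,60,5)])
cv2.imwrite("pics/z1.png",np.vstack([a,b]))
cv2.imwrite("pics/z2.png",np.hstack([cr(t,390,190,80,80,5),cr(s,340,140,80,80,5)]))
E
```

```text
(no output)
```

View pics/z1.png

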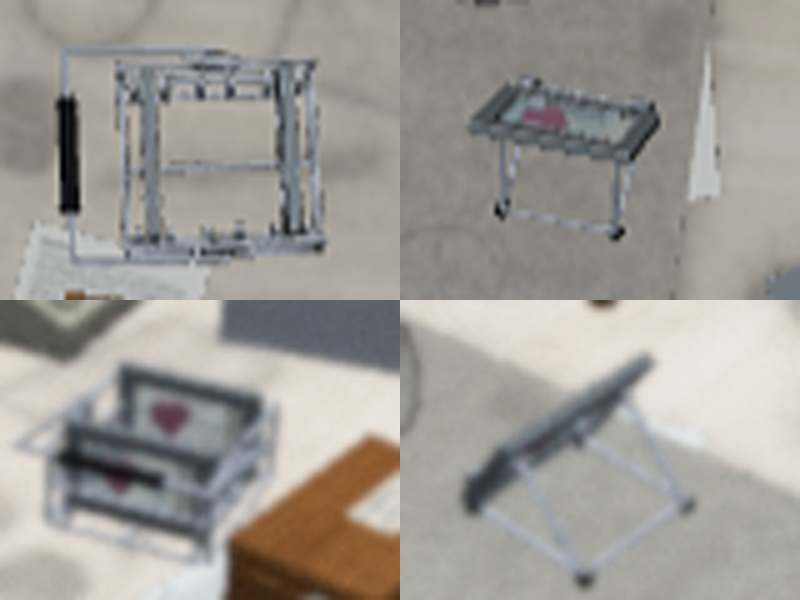

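View pics/z2.png

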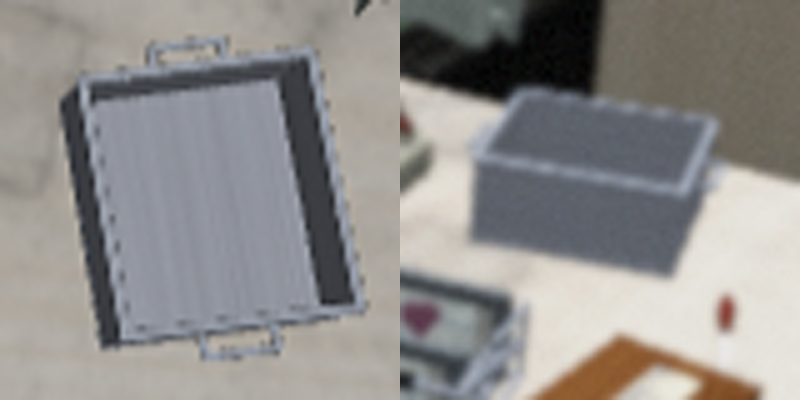

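```bash
python3 - <<'E'
from h import *
np.set_printoptions(precision=4,suppress=True)
t=np.load("top0.npy",allow_pickle=True).item(); s=np.load("side0.npy",allow_pickle=True).item()
f=lambda X,Y,ox,oy,u,v:((X-ox+.5)/5-.5+u,(Y-oy+.5)/5-.5+v)
T1=lambda X,Y:f(X,Y,0,0,285,195); T2=lambda X,Y:f(X,Y,400,0,180,180); T3=lambda X,Y:f(X,Y,0,0,390,190)
S1=lambda X,Y:f(X,Y,0,300,310,180); S2=lambda X,Y:f(X,Y,400,300,230,235); S3=lambda X,Y:f(X,Y,400,0,340,140)
def tri(p,q):
    o1,d1=ray(t,*p);o2,d2=ray(s,*q); a=np.linalg.lstsq(np.c_[d1,-d2],o2-o1,rcond=None)[0]
    A=o1+d1*a[0];B=o2+d2*a[1]; return (A+B)/2,np.linalg.norm(A-B)
print("sleeve",[onz(t,*T1(*p),.067) for p in((66,96),(69,212))])
R=[onz(t,*T1(*p),.056)[:2] for p in((121,68),(314,63),(322,246),(129,252))]; print("rack",R,np.mean(R,0))
print("frames",[onz(t,*T1(*p),.066)[:2] for p in((149,70),(150,243),(285,68),(292,246))])
M=[onz(t,*T3(*p),.065)[:2] for p in((80,78),(313,52),(364,307),(118,341))]; print("trough",M,np.mean(M,0))
print("feet",[onz(t,*T2(*p),.008)[:2] for p in((502,210),(618,232))],[onz(s,*S2(*p),.008)[:2] for p in((583,580),(685,507))])
for n,p,q in(("topL",(470,128),(583+2,432)),("topR",(635,158),(652,358)),("topLtop",(472,122),(520,450))): print(n,tri(T2(*p),S2(*q)))
print("sleeveends",tri(T1(66,96),S1(58,455)),tri(T1(69,212),S1(162,482)))
for z in (.02,.055): print(z,[onz(t,*T2(*p),z)[:2] for p in((470,128),(635,158),(655,105),(508,82))])
st=get_state(); print(st["tcp_rot"],st["opening"])
# easel pixel colours
E
```

```text
sleeve [array([0.5227, 0.1792, 0.067 ]), array([0.4596, 0.171 , 0.067 ])]
rack [array([0.5432, 0.1513]), array([0.556 , 0.0454]), array([0.4554, 0.033 ]), array([0.4424, 0.1369])] [0.4992 0.0916]
frames [array([0.5416, 0.1355]), array([0.4471, 0.1259]), array([0.5496, 0.0614]), array([0.4526, 0.0496])]
trough [array([ 0.5746, -0.1131]), array([ 0.6013, -0.2404]), array([ 0.4633, -0.2716]), array([ 0.4328, -0.1407])] [ 0.518  -0.1914]
feet [array([0.4851, 0.4581]), array([0.4787, 0.3906])] [array([0.4844, 0.4606]), array([0.4771, 0.3958])]
topL (array([0.5039, 0.453 , 0.0826]), np.float64(0.029526011004908377))
topR (array([0.5122, 0.3739, 0.066 ]), np.float64(0.0004943555026195934))
topLtop (array([0.5199, 0.4629, 0.0676]), np.float64(0.00760952498989254))
sleeveends (array([0.5227, 0.1792, 0.0667]), np.float64(0.00021341679016682327)) (array([0.4601, 0.1712, 0.0673]), np.float64(0.0011106111601446457))
0.02 [array([0.5285, 0.4801]), array([0.52  , 0.3842]), array([0.5516, 0.3772]), array([0.5571, 0.4627])]
0.055 [array([0.5221, 0.4695]), array([0.5139, 0.3763]), array([0.5446, 0.3694]), array([0.5499, 0.4525])]
[ 0.9868  0.1622 -0.     -0.0011] 0.9968331468453447
```

>>> {"op": "jog_arm", "data": {"deltas": "0.45 0.9 0 0 0 0.72;0.45 0.9 0 0 0 0.72;0.45 0.9 0 0 0 0.72;0.45 0.9 0 0 0 0.72;0.45 0.9 0 0 0 0.72;0.45 0.9 0 0 0 0.72;0.45 0.9 0 0 0 0.72;0.45 0.9 0 0 0 0.72;0.45 0.9 0 0 0 0.72;0.45 0.9 0 0 0 0.72;0.45 0.9 0 0 0 0.72;0.45 0.9 0 0 0 0.72;0.45 0.9 0 0 0 0.72;0.45 0.9 0 0 0 0.72;0.45 0.9 0 0 0 0.72;0.45 0.9 0 0 0 0.72", "gripper": 0.45, "squeeze": 30}}

```text
time: 2.1
eef_pos: [0.3602, -0.3505, 0.2499]
tcp_rot: [0.738, 0.675, 0.0, -0.0]
contact_force: [0.4, -0.5, 0.1]
opening: 0.45
finger_force: 0.0
```

>>> {"op": "jog_arm", "data": {"deltas": "0.31 0.94 0 0 0 0;0.31 0.94 0 0 0 0;0.31 0.94 0 0 0 0;0.31 0.94 0 0 0 0;0.31 0.94 0 0 0 0;0.31 0.94 0 0 0 0;0.31 0.94 0 0 0 0;0.31 0.94 0 0 0 0;0.31 0.94 0 0 0 0;0.31 0.94 0 0 0 0;0.31 0.94 0 0 0 0;0.31 0.94 0 0 0 0;0.31 0.94 0 0 0 0;0.31 0.94 0 0 0 0;0.31 0.94 0 0 0 0;0.31 0.94 0 0 0 0"}}

```text
time: 4.1
eef_pos: [0.4593, -0.0494, 0.2504]
tcp_rot: [0.739, 0.674, 0.0, 0.0]
contact_force: [-0.0, -0.2, -0.3]
opening: 0.453
finger_force: 0.0
```

>>> {"op": "jog_arm", "data": {"deltas": "0 1 0 0 0 0;0 1 0 0 0 0;0 1 0 0 0 0;0 1 0 0 0 0;0 1 0 0 0 0;0 1 0 0 0 0;0 1 0 0 0 0;0 1 0 0 0 0;0 1 0 0 0 0;0 1 0 0 0 0;0 1 0 0 0 0;0 1 0 0 0 0;0 1 0 0 0 0;0 1 0 0 0 0;0 1 0 0 0 0"}}

```text
time: 5.98
eef_pos: [0.4587, 0.2505, 0.2504]
tcp_rot: [0.739, 0.674, 0.0, 0.0]
contact_force: [-0.6, 0.2, 0.4]
opening: 0.451
finger_force: 0.0
```

>>> {"op": "jog_arm", "data": {"deltas": "0.054 0.727 -0.489 -0.047 -0.507 0;0.054 0.727 -0.489 -0.047 -0.507 0;0.054 0.727 -0.489 -0.047 -0.507 0;0.054 0.727 -0.489 -0.047 -0.507 0;0.054 0.727 -0.489 -0.047 -0.507 0;0.054 0.727 -0.489 -0.047 -0.507 0;0.054 0.727 -0.489 -0.047 -0.507 0;0.054 0.727 -0.489 -0.047 -0.507 0;0.054 0.727 -0.489 -0.047 -0.507 0;0.054 0.727 -0.489 -0.047 -0.507 0;0.054 0.727 -0.489 -0.047 -0.507 0;0.054 0.727 -0.489 -0.047 -0.507 0;0 0 0 0 0 0"}}

```text
time: 7.6
eef_pos: [0.4705, 0.4244, 0.1313]
tcp_rot: [0.704, 0.643, 0.201, 0.222]
contact_force: [-0.4, -0.1, -1.1]
opening: 0.451
finger_force: 0.0
```

```bash
python3 - <<'E'
from h import *
from scipy.spatial.transform import Rotation as Ro
np.set_printoptions(precision=4,suppress=True)
st=get_state(); print(Ro.from_quat(st["tcp_rot"]).as_matrix())
I=[]
for n,(u,v) in(("top",(180,170)),("side",(225,215))):
    c=cams.read_camera(n); np.save(f"{n}1.npy",c,allow_pickle=True); I.append(cv2.resize(c["color"][v:v+80,u:u+80],None,fx=5,fy=5,interpolation=cv2.INTER_CUBIC))
cv2.imwrite("pics/g1.png",np.hstack(I))
E
```

```text
[[ 0.0909  0.8172  0.5691]
 [ 0.9959 -0.0736 -0.0533]
 [-0.0017  0.5716 -0.8205]]
```

View pics/g1.png

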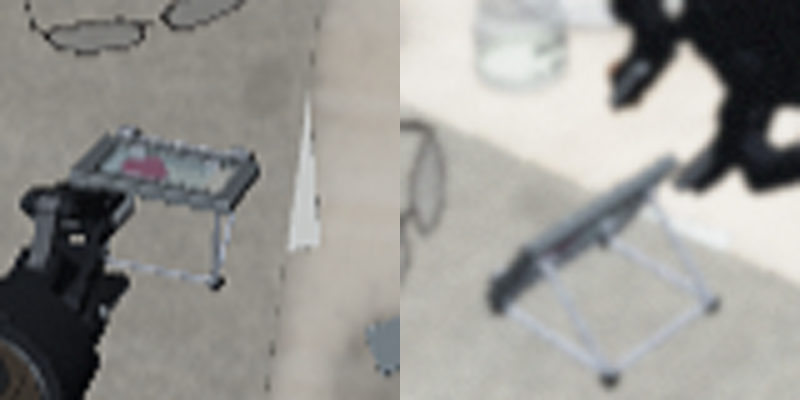

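The tool is ahead of the frame. In the side crop the fingertips are at (620,100) and (690,180), and the frame's top edge runs from (530,240) to (675,160). I'll check my estimate against the pixels.

```bash
python3 - <<'E'
from h import *
np.set_printoptions(precision=1,suppress=True)
t=np.load("top1.npy",allow_pickle=True).item(); s=np.load("side1.npy",allow_pickle=True).item()
y=np.array([.091,.996,0]);n=np.array([.816,-.0745,.5736]);zf=np.array([-.571,.052,.819]);top=np.array([.520,.4208,.064])
P=[top+a*.046*y+b*.004*n-k*zf for k in(0,.06) for a in(1,-1) for b in(1,-1)]
P+=[top-.016*zf+.1*zf, top]
print("L+n,L-n,R+n,R-n top; then bottom; tcp; topc")
print(((proj(t,P)-[180,170])*5+2).T, ((proj(s,P)-[225,215])*5+2+[400,0]).T,sep="\n")
E
```

```text
L+n,L-n,R+n,R-n top; then bottom; tcp; topc
[[ 71.6  70.9 235.1 234.  109.6 108.8 266.1 265.   98.9 152.8]
 [164.9 178.1 195.  208.2 125.2 137.9 153.9 166.6 249.9 186.5]]
[[518.7 529.5 665.  675.3 475.  485.3 617.8 627.5 672.3 599.9]
 [247.7 262.1 153.5 166.7 301.4 315.2 207.7 220.4 120.9 205.7]]
```

>>> {"op": "jog_arm", "data": {"deltas": "0.35 -0.02 -0.5 0 0 0;0.35 -0.02 -0.5 0 0 0;0.35 -0.02 -0.5 0 0 0;0.35 -0.02 -0.5 0 0 0;0.35 -0.02 -0.5 0 0 0;0.35 -0.02 -0.5 0 0 0;0.35 -0.02 -0.5 0 0 0;0.35 -0.02 -0.5 0 0 0;0 0 0 0 0 0"}}

```text
time: 8.82
eef_pos: [0.5282, 0.4201, 0.0517]
tcp_rot: [0.705, 0.642, 0.202, 0.222]
contact_force: [-0.7, 0.7, 0.2]
opening: 0.449
finger_force: 0.0
```

>>> {"op": "jog_arm", "data": {"deltas": "0 0 0 0 0 0;0 0 0 0 0 0;0 0 0 0 0 0;0 0 0 0 0 0;0 0 0 0 0 0;0 0 0 0 0 0", "gripper": 0, "squeeze": 30}}

```text
time: 9.57
eef_pos: [0.5281, 0.4209, 0.0534]
tcp_rot: [0.705, 0.642, 0.203, 0.222]
contact_force: [-4.1, -0.3, 3.5]
opening: 0.088
finger_force: 32.1
```

>>> {"op": "jog_arm", "data": {"deltas": "-0.285 0.026 0.41 0 0 0;-0.285 0.026 0.41 0 0 0;-0.285 0.026 0.41 0 0 0;-0.285 0.026 0.41 0 0 0;0 0 0.9 0.045 0.5 0;0 0 0.9 0.045 0.5 0;0 0 0.9 0.045 0.5 0;0 0 0.9 0.045 0.5 0;0 0 0.9 0.045 0.5 0;0 0 0.5 0.045 0.5 0;0 0 0 0.045 0.5 0;0 0 0 0.045 0.5 0;0 0 0 0.045 0.5 0;0 0 0 0.045 0.5 0;0 0 0 0.045 0.5 0;0 0 0 0.045 0.5 0;0 0 0 0 0 0"}}

```text
time: 11.7
eef_pos: [0.5058, 0.4226, 0.1861]
tcp_rot: [0.739, 0.674, 0.003, 0.004]
contact_force: [0.2, -0.2, -0.7]
opening: 0.089
finger_force: 31.2
```

>>> {"op": "jog_arm", "data": {"deltas": "0 -0.9 0 0 0 -0.75;0 -0.9 0 0 0 -0.75;0 -0.9 0 0 0 -0.75;0 -0.9 0 0 0 -0.75;0 -0.9 0 0 0 -0.75;0 -0.9 0 0 0 -0.75;0 -0.9 0 0 0 -0.75;0 -0.9 0 0 0 -0.75;0 -0.9 0 0 0 -0.75;0 -0.9 0 0 0 -0.75;0 -0.9 0 0 0 -0.75;0 -0.9 0 0 0 -0.75;0 -0.9 0 0 0 -0.75;0 -0.9 0 0 0 -0.75;0 -0.9 0 0 0 -0.75;0 -0.9 0 0 0 -0.75;0 -0.9 0 0 0 -0.75;0 -0.9 0 0 0 -0.75;0 0 0 0 0 0;0 0 0 0 0 0"}}

```text
time: 14.2
eef_pos: [0.5052, 0.0992, 0.1859]
tcp_rot: [0.998, 0.065, -0.0, 0.004]
contact_force: [-0.3, -0.2, -0.1]
opening: 0.087
finger_force: 31.2
```

>>> {"op": "jog_arm", "data": {"deltas": "-0.28 -0.34 -0.7 0 0 -0.05;0 0 -0.7 0 0 0;0 0 0 0 0 0;0 0 0 0 0 0"}}

```text
time: 14.7
eef_pos: [0.4998, 0.092, 0.1575]
tcp_rot: [0.998, 0.062, -0.001, 0.004]
contact_force: [0.5, 0.5, -0.5]
opening: 0.09
finger_force: 31.2
```

```bash
python3 - <<'E'
from h import *
print(get_state()["eef_pos"])
I=[]
for n,(u,v) in(("top",(280,170)),("side",(300,150))):
    c=cams.read_camera(n); np.save(f"{n}2.npy",c,allow_pickle=True); I.append(cv2.resize(c["color"][v:v+90,u:u+80],None,fx=5,fy=5,interpolation=cv2.INTER_CUBIC))
cv2.imwrite("pics/g2.png",np.hstack(I))
E
```

```text
[0.49984073 0.0919973  0.15751424]
```

View pics/g2.png

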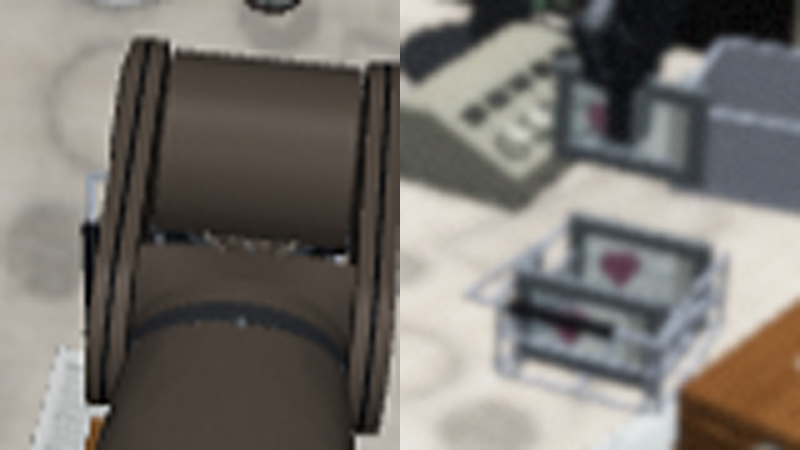

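The side crop shows the held frame's corners at (557,62), (702,98), (557,155) and (697,187). Frame_a's top edge runs from (571,216) to (713,247). The arm hides the rack in the top view.

```bash
python3 - <<'E'
from h import *
np.set_printoptions(precision=4,suppress=True)
s=np.load("side2.npy",allow_pickle=True).item()
x=np.array([-.122,.9925,0]);y=np.array([.9925,.122,0])
C=np.array([.4995,.0923,0])
def pl(X,Y,off,O=C):
    u,v=(X-400+.5)/5-.5+300,(Y+.5)/5-.5+150
    o,d=ray(s,u,v); p=o+d*((O+off*x-o)@x)/(d@x); return np.array([(p-C)@y,p[2]])
print("c TL TR BL BR",*[pl(X,Y,.004,np.array([.4998,.092,0])) for X,Y in((557,60),(704,98),(557,155),(697,187))])
print("a TL TR",*[pl(X,Y,-.034) for X,Y in((571,216),(713,247))])
print("b TL TR BL",*[pl(X,Y,.042) for X,Y in((514,276),(671,313),(514,350))])
# dark frame profile: pixels in raw img
c=s["color"];g=cv2.cvtColor(c,cv2.COLOR_BGR2GRAY)
for v in(168,174,180):print(v,g[v,405-80:365])
for u in(338,345):print(u,g[155:215,u])
E
```

```text
c TL TR BL BR [0.0452 0.1816] [-0.043   0.1778] [0.0427 0.1229] [-0.0433  0.1235]
a TL TR [0.048  0.0644] [-0.0435  0.0672]
b TL TR BL [0.0496 0.06  ] [-0.0473  0.0629] [0.048  0.0103]
168 [149 157 169 174 170 145  96  64  65  93 117 127 128 118  99  76  45  26
  13  13  20  38  59  71  65  66  68  70  70  74  86  91  98  99 100 102
  96  92  90  93]
174 [151 172 187 189 171 123  79  64  77 109 132 136 120  90  75  63  42  21
  24  20  31  53  71  76  91 130 155 162 146 129 116 106  89  67  59  62
  78  94 101 105]
180 [140 165 177 173 149 106  73  60  62  61  67  70  77  82  81  87  93 100
  98 101  99 111 129 141 152 160 165 158 140 124 114 102  78  60  62  70
  83  93  97  97]
338 [ 75  50  34  28  29  29  24  17  18  20  27  45  86 118 120 105  84  82
  85  90  94 106 123 136 114  82  75 111 163 189 195 195 199 202 205 207
 200 183 145 102  71  83 120 143 156 152 146 145 148 155 154 146 121  90
  72  89 126 140 113  69]
345 [ 20  27  30  27  21  19  19  15  14  16  19  17  15  20  20  26  29  26
  31  31  34  31  37  55  85  99  88  73  76 124 178 202 208 209 206 208
 207 205 197 174 134  87  71  98 121 113  88  74  70  77  91 117 139 140
 117  81  70  87 116 134]
```

>>> {"op": "jog_arm", "data": {"deltas": "0.05 0.01 -0.6 0 0 0;0 0 -0.6 0 0 0;0 0 -0.6 0 0 0;0 0 -0.6 0 0 0;0 0 -0.6 0 0 0;0 0 -0.6 0 0 0;0 0 0 0 0 0"}}

```text
time: 15.68
eef_pos: [0.5004, 0.0921, 0.0846]
tcp_rot: [0.998, 0.062, -0.001, 0.004]
contact_force: [-0.1, -0.2, -0.2]
opening: 0.087
finger_force: 31.2
```

>>> {"op": "jog_arm", "data": {"deltas": "0 0 -0.25 0 0 0;0 0 -0.25 0 0 0;0 0 -0.25 0 0 0;0 0 -0.25 0 0 0;0 0 0 0 0 0"}}

```text
time: 16.3
eef_pos: [0.5004, 0.0921, 0.0652]
tcp_rot: [0.998, 0.062, -0.001, 0.004]
contact_force: [-0.7, -0.7, 0.6]
opening: 0.089
finger_force: 31.2
```

>>> {"op": "jog_arm", "data": {"deltas": "0 0 -0.25 0 0 0;0 0 -0.25 0 0 0;0 0 -0.25 0 0 0;0 0 -0.25 0 0 0;0 0 0 0 0 0"}}

```text
time: 16.92
eef_pos: [0.5004, 0.0921, 0.0451]
tcp_rot: [0.998, 0.062, -0.001, 0.004]
contact_force: [-0.1, -0.6, -0.1]
opening: 0.093
finger_force: 31.2
```

>>> {"op": "jog_arm", "data": {"deltas": "0 0 -0.1 0 0 0;0 0 -0.1 0 0 0;0 0 0 0 0 0"}}

```text
time: 17.3
eef_pos: [0.5012, 0.0921, 0.0434]
tcp_rot: [0.998, 0.062, -0.001, 0.004]
contact_force: [-4.7, -0.7, 9.8]
opening: 0.09
finger_force: 32.8
```

>>> {"op": "jog_arm", "data": {"deltas": "0 0 0 0 0 0;0 0 0 0 0 0;0 0 0 0 0 0;0 0 0 0 0 0", "gripper": 0.25}}

```text
time: 17.8
eef_pos: [0.5013, 0.0921, 0.042]
tcp_rot: [0.998, 0.062, 0.0, 0.004]
contact_force: [0.9, 0.1, 2.5]
opening: 0.243
finger_force: 1.1
```

```bash
python3 - <<'E'
from h import *
c=cams.read_camera("side"); np.save("side3.npy",c,allow_pickle=True)
cv2.imwrite("pics/g3.png",cv2.resize(c["color"][165:240,300:400],None,fx=8,fy=8,interpolation=cv2.INTER_CUBIC))
E
```

```text
(no output)
```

View pics/g3.png

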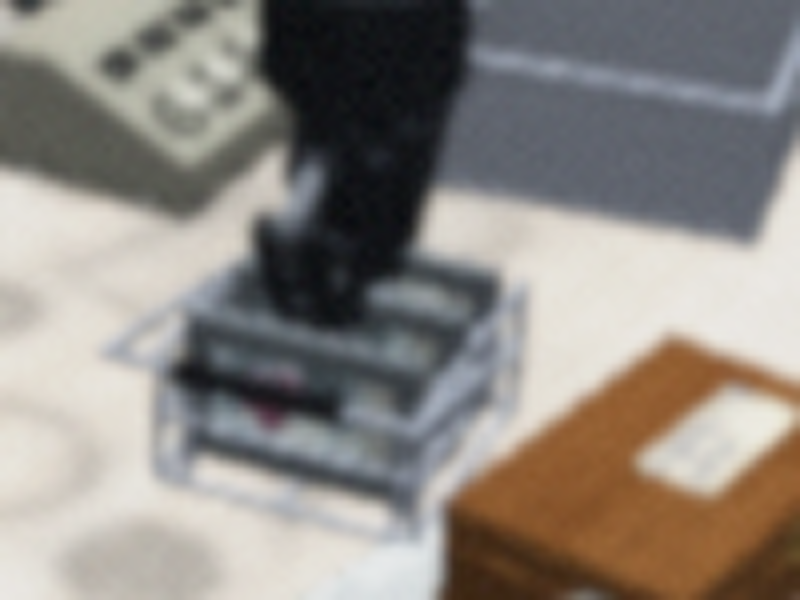

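The three parallel top edges look evenly spaced, so the frame appears seated. I'll retreat slowly.

>>> {"op": "jog_arm", "data": {"deltas": "0 0 0.25 0 0 0;0 0 0.25 0 0 0;0 0 0.25 0 0 0;0 0 0 0 0 0"}}

```text
time: 18.35
eef_pos: [0.5011, 0.0921, 0.0573]
tcp_rot: [0.998, 0.062, 0.0, 0.004]
contact_force: [-0.5, -0.0, -1.2]
opening: 0.252
finger_force: 0.0
```

>>> {"op": "jog_arm", "data": {"deltas": "0 0 0.8 0 0 0;0 0 1 0 0 0;0 0 1 0 0 0;0 0 1 0 0 0;0 0 1 0 0 0;-0.1 0.9 0 0 0 0;-0.1 0.9 0 0 0 0;-0.1 0.9 0 0 0 0;-0.1 0.9 0 0 0 0;-0.1 0.5 0 0 0 0;0 0 0 0 0 0;0 0 0 0 0 0"}}

```text
time: 19.85
eef_pos: [0.4909, 0.1739, 0.1527]
tcp_rot: [0.998, 0.062, -0.001, 0.004]
contact_force: [0.3, 0.3, 0.6]
opening: 0.249
finger_force: 0.0
```

```bash
python3 - <<'E'
from h import *
I=[]
for n,(u,v) in(("top",(285,195)),("side",(305,170))):
    c=cams.read_camera(n); np.save(f"{n}4.npy",c,allow_pickle=True); I.append(cv2.resize(c["color"][v:v+75,u:u+80],None,fx=5,fy=5,interpolation=cv2.INTER_CUBIC))
cv2.imwrite("pics/g4.png",np.hstack(I))
E
```

```text
(no output)
```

View pics/g4.png

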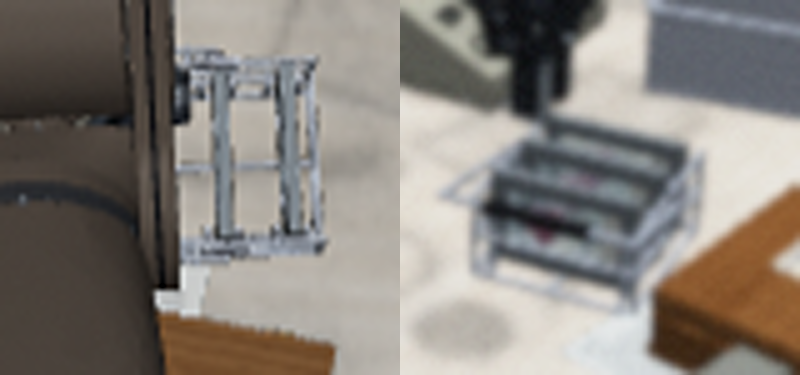

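The frame is seated in the middle slot, with its top edge from (221,68) to (225,240), and the rack hasn't moved. Next is the handle.

>>> {"op": "jog_arm", "data": {"deltas": "0 0.1 -0.5 0 0 0;0 0 -0.5 0 0 0;0 0 -0.5 0 0 0;0 0 -0.5 0 0 0;0 0 -0.5 0 0 0;0 0 -0.5 0 0 0;0 0 -0.5 0 0 0;0 0 -0.5 0 0 0;0 0 0 0 0 0", "gripper": 0.2}}

```text
time: 21.08
eef_pos: [0.4901, 0.176, 0.0716]
tcp_rot: [0.998, 0.062, -0.002, 0.004]
contact_force: [-0.1, -0.7, -0.1]
opening: 0.202
finger_force: 0.0
```

>>> {"op": "jog_arm", "data": {"deltas": "0 0 0 0 0 0;0 0 0 0 0 0;0 0 0 0 0 0;0 0 0 0 0 0", "gripper": 0, "squeeze": 20}}

```text
time: 21.58
eef_pos: [0.4909, 0.176, 0.0729]
tcp_rot: [0.998, 0.062, -0.0, 0.004]
contact_force: [-0.2, -0.2, -0.3]
opening: 0.102
finger_force: 20.2
```

>>> {"op": "jog_arm", "data": {"deltas": "0.009 -0.07 0.284 0 0 0;0.009 -0.07 0.284 0 0 0;0.013 -0.109 0.272 0 0 0;0.013 -0.109 0.272 0 0 0;0.018 -0.145 0.254 0 0 0;0.018 -0.145 0.254 0 0 0"}}

```text
time: 22.32
eef_pos: [0.4928, 0.1632, 0.1058]
tcp_rot: [0.998, 0.061, -0.0, 0.004]
contact_force: [-0.8, 1.8, -0.6]
opening: 0.102
finger_force: 19.5
```

>>> {"op": "jog_arm", "data": {"deltas": "0.022 -0.179 0.231 0 0 0;0.022 -0.179 0.231 0 0 0;0.026 -0.209 0.203 0 0 0;0.026 -0.209 0.203 0 0 0;0.029 -0.235 0.172 0 0 0;0.029 -0.235 0.172 0 0 0;0.032 -0.257 0.138 0 0 0;0.032 -0.257 0.138 0 0 0"}}

```text
time: 23.32
eef_pos: [0.4971, 0.1279, 0.1358]
tcp_rot: [0.998, 0.062, -0.0, 0.004]
contact_force: [-1.2, 5.3, 5.3]
opening: 0.105
finger_force: 20.0
```

>>> {"op": "jog_arm", "data": {"deltas": "0.034 -0.273 0.1 0 0 0;0.034 -0.273 0.1 0 0 0;0.035 -0.284 0.061 0 0 0;0.035 -0.284 0.061 0 0 0;0.036 -0.29 0.02 0 0 0;0.036 -0.29 0.02 0 0 0;0 0 0 0 0 0;0 0 0 0 0 0"}}

```text
time: 24.32
eef_pos: [0.5014, 0.0932, 0.1429]
tcp_rot: [0.998, 0.062, -0.0, 0.005]
contact_force: [-1.0, 1.1, 5.9]
opening: 0.107
finger_force: 20.9
```

>>> {"op": "jog_arm", "data": {"deltas": "0 0 0 0 0 0;0 0 0 0 0 0;0 0 0.2 0 0 0;0 0 0.3 0 0 0;0 0 0.3 0 0 0;0 0 0.4 0 0 0;0 0 0.4 0 0 0;0 0 0.4 0 0 0;0 0 0.4 0 0 0;0 0 0.2 0 0 0;0 0 0 0 0 0;0 0 0 0 0 0;0 0 0 0 0 0", "squeeze": 60}}

```text
time: 25.95
eef_pos: [0.5007, 0.094, 0.1937]
tcp_rot: [0.998, 0.062, -0.001, 0.004]
contact_force: [0.1, -0.0, -4.7]
opening: 0.086
finger_force: 58.4
```

```bash
python3 - <<'E'
from h import *
I=[]
for n,(u,v) in(("top",(285,180)),("side",(300,130))):
    c=cams.read_camera(n); np.save(f"{n}5.npy",c,allow_pickle=True); I.append(cv2.resize(c["color"][v:v+100,u:u+80],None,fx=5,fy=5,interpolation=cv2.INTER_CUBIC))
cv2.imwrite("pics/g5.png",np.hstack(I))
E
```

```text
(no output)
```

View pics/g5.png

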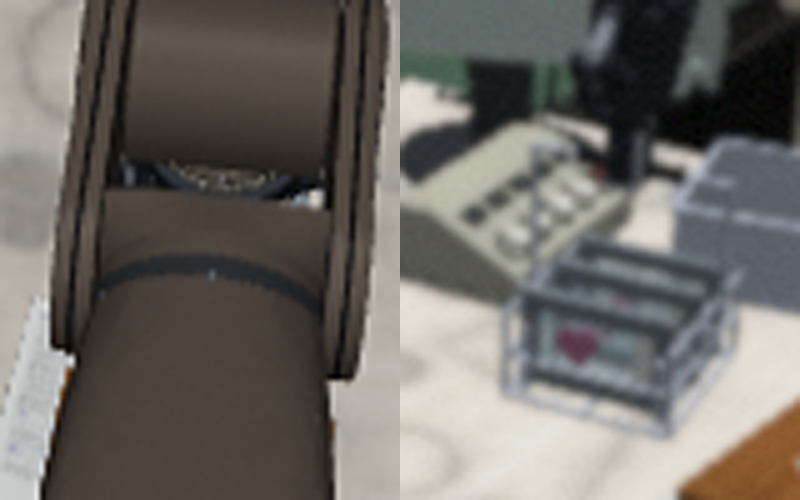

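The rack hangs level at about 50 mm with all three frames in it; the side crop shows three parallel edges near (630,290). Before swinging over the trough, I'll check clearance to the lamp head.

```bash
python3 - <<'E'
from h import *
np.set_printoptions(precision=3,suppress=True)
t=np.load("top0.npy",allow_pickle=True).item(); s=np.load("side0.npy",allow_pickle=True).item()
def tri(p,q):
    o1,d1=ray(t,*p);o2,d2=ray(s,*q); a=np.linalg.lstsq(np.c_[d1,-d2],o2-o1,rcond=None)[0]
    A=o1+d1*a[0];B=o2+d2*a[1]; return (A+B)/2,np.linalg.norm(A-B)
for p in((462,187),(527,140),(420,95),(455,35)):
  for q in((280,140),(362,145),(365,75),(283,68)):
    print(p,q,*tri(p,q))
E
```

```text
(462, 187) (280, 140) [ 0.743 -0.157  0.124] 0.29937351985544913
(462, 187) (362, 145) [ 0.627 -0.255  0.106] 0.004640555666697002
(462, 187) (365, 75) [ 0.572 -0.167  0.374] 0.03678272475329483
(462, 187) (283, 68) [ 0.666 -0.08   0.391] 0.29223065536638543
(527, 140) (280, 140) [ 0.932 -0.383  0.017] 0.2897620046770908
(527, 140) (362, 145) [ 0.776 -0.48   0.017] 0.07969064490514245
(527, 140) (365, 75) [ 0.676 -0.324  0.344] 0.012603591183536628
(527, 140) (283, 68) [ 0.791 -0.232  0.358] 0.28401451066665473
(420, 95) (280, 140) [ 0.899 -0.127  0.099] 0.020227231683541968
(420, 95) (362, 145) [ 0.702 -0.139  0.19 ] 0.26365551718340596
(420, 95) (365, 75) [ 0.644 -0.094  0.413] 0.16935693907005317
(420, 95) (283, 68) [ 0.787 -0.058  0.376] 0.0780725827877535
(455, 35) (280, 140) [ 1.071 -0.255  0.05 ] 0.095637280278857
(455, 35) (362, 145) [ 0.785 -0.207  0.209] 0.39191894944382594
(455, 35) (365, 75) [ 0.718 -0.159  0.429] 0.2640862372269528
(455, 35) (283, 68) [ 0.912 -0.153  0.363] 0.0021955963925028273
```

>>> {"op": "jog_arm", "data": {"deltas": "0 0 0.2 0 0 0;0 0 0.4 0 0 0;0 0 0.5 0 0 0;0 0 0.5 0 0 0;0 0 0.5 0 0 0;0 0 0.5 0 0 0;0 0 0.4 0 0 0;0 0 0.3 0 0 0;0 0 0.1 0 0 0;0 -0.1 0 0 0 0;0 -0.2 0 0 0 0;0 -0.3 0 0 0 0;0 -0.4 0 0 0 0;0.036 -0.5 0 0 0 0.037;0.036 -0.5 0 0 0 0.037;0.036 -0.5 0 0 0 0.037;0.036 -0.5 0 0 0 0.037;0.036 -0.5 0 0 0 0.037"}}

```text
time: 28.3
eef_pos: [0.5046, 0.0233, 0.2622]
tcp_rot: [0.997, 0.071, -0.0, 0.004]
contact_force: [-0.9, 0.9, -4.2]
opening: 0.088
finger_force: 58.4
```

>>> {"op": "jog_arm", "data": {"deltas": "0.036 -0.5 0 0 0 0.037;0.036 -0.5 0 0 0 0.037;0.036 -0.5 0 0 0 0.037;0.036 -0.5 0 0 0 0.037;0.036 -0.5 0 0 0 0.037;0.036 -0.5 0 0 0 0.037;0.036 -0.5 0 0 0 0.037;0.036 -0.5 0 0 0 0.037;0.036 -0.5 0 0 0 0.037;0.036 -0.5 0 0 0 0.037;0.036 -0.5 0 0 0 0.037;0.036 -0.5 0 0 0 0.037;0.036 -0.5 0 0 0 0.037;0.036 -0.5 0 0 0 0.037;0.036 -0.5 0 0 0 0.037;0.036 -0.5 0 0 0 0.037;0.036 -0.5 0 0 0 0.037;0.036 -0.5 0 0 0 0.037;0.036 -0.5 0 0 0 0.037"}}

```text
time: 30.68
eef_pos: [0.5183, -0.1666, 0.2622]
tcp_rot: [0.994, 0.106, -0.0, 0.004]
contact_force: [-0.1, -0.2, -5.1]
opening: 0.088
finger_force: 58.4
```

>>> {"op": "jog_arm", "data": {"deltas": "0 -0.4 0 0 0 0;0 -0.3 0 0 0 0;0 -0.27 0 0 0 0;0 -0.2 0 0 0 0;0 -0.1 0 0 0 0;0 0 0 0 0 0;0 0 0 0 0 0;0 0 0 0 0 0;0 0 0 0 0 0;0 0 0 0 0 0;0 0 0 0 0 0;0 0 0 0 0 0;0 0 0 0 0 0"}}

```text
time: 32.3
eef_pos: [0.5183, -0.1914, 0.2621]
tcp_rot: [0.994, 0.106, -0.0, 0.004]
contact_force: [0.9, -0.4, -4.8]
opening: 0.095
finger_force: 58.4
```

```bash
python3 - <<'E'
from h import *
I=[]
for n,(u,v) in(("top",(385,165)),("side",(335,95))):
    c=cams.read_camera(n); np.save(f"{n}6.npy",c,allow_pickle=True); I.append(cv2.resize(c["color"][v:v+110,u:u+80],None,fx=5,fy=5,interpolation=cv2.INTER_CUBIC))
cv2.imwrite("pics/g6.png",np.hstack(I))
E
```

```text
(no output)
```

View pics/g6.png

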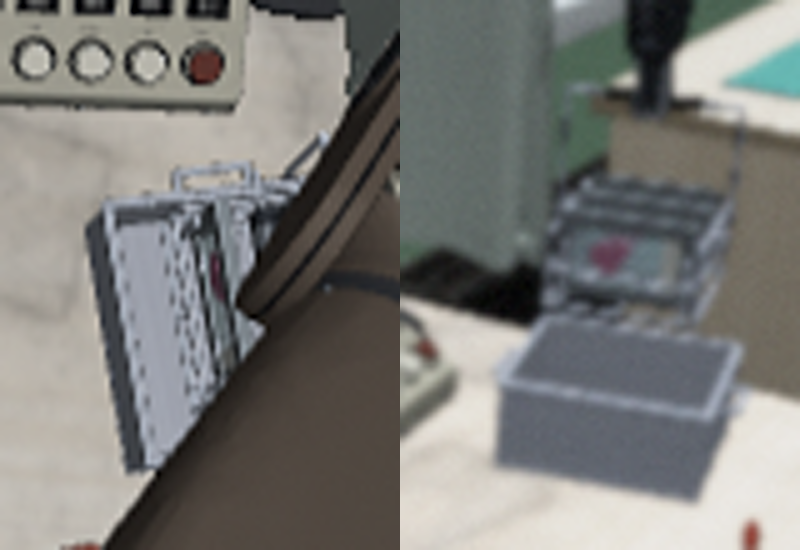

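The rack hangs over the trough. In the side crop the near frame's top edge runs from about (550,250) to (695,290). I'll check this against the expected projection.

```bash
python3 - <<'E'
from h import *
np.set_printoptions(precision=1,suppress=True)
s=np.load("side6.npy",allow_pickle=True).item();t=np.load("top6.npy",allow_pickle=True).item()
a=np.radians(12.2);y=np.array([np.cos(a),np.sin(a),0]);x=np.array([-np.sin(a),np.cos(a),0])
C=np.array([.518,-.1914,.1195]); z=np.array([0,0,1])
P=[C+.042*x+e*.046*y+h*z for h in(.066,.006) for e in(1,-1)]+[C-.042*x+e*.046*y+.066*z for e in(1,-1)]
print(((proj(s,P)-[335,95])*5+2+[400,0]).T,((proj(t,P)-[385,165])*5+2).T,sep="\n")
print(get_state()["dq"])
E
```

```text
[[561.6 700.3 554.  689.4 592.  723.8]
 [210.1 230.3 294.9 316.6 173.6 191.9]]
[[203.5 235.9 177.3 207.5 370.3 405.7]
 [198.9 382.7 222.6 397.5 179.2 362.2]]
[-0.  0.  0. -0.  0. -0.]
```

```bash
python3 - <<'E'
from h import *
np.set_printoptions(precision=1,suppress=True,linewidth=200)
s=np.load("side6.npy",allow_pickle=True).item()
g=cv2.cvtColor(s["color"],cv2.COLOR_BGR2GRAY)
print("raw v from 122; cols u"); us=list(range(365,402,3)); print("     ",us)
for v in range(122,165): print(v,g[v,us])
def model(C,yaw,tilt,s):
    a=np.radians(yaw);y=np.array([np.cos(a),np.sin(a),0]);x=np.array([-np.sin(a),np.cos(a),0]);z=np.array([0,0,1.])
    R=cv2.Rodrigues(y*tilt)[0]; H=np.array(C)+.052*z
    return proj(s,[H+R@(xx*x+e*.046*y+(h-.052)*z) for xx in(-.038,0,.038) for h in(.066,.006) for e in(1,0,-1)])
for tl in(0,-.12,.12):
  print("tilt",tl);print(model([.518,-.1914,.1195],12.2,tl,s).reshape(3,2,3,2).reshape(6,6))
E
```

```text
raw v from 122; cols u
      [365, 368, 371, 374, 377, 380, 383, 386, 389, 392, 395, 398, 401]
122 [ 88  76  90  93 105 110 112 112 113 106 101  90  79]
123 [ 89  82  93  93 107 115 115 115 115 112 107 102  87]
124 [ 90  89  91  91 106 115 114 116 116 112 109 108  95]
125 [ 92  90  90  81 103 115 110 113 116 111 109 110 105]
126 [ 91  91  91  66 102 112 111 115 114 112 110 111 107]
127 [ 90  93  79  47  99 115 112 114 116 114 111 111 107]
128 [ 88  89  58  45 100 111 113 114 112 110 109 109 102]
129 [ 89  78  45  56 102 114 110 113 117 112 108 112  91]
130 [ 84  64  56  69  99 104 101 116 106 112 108 110  84]
131 [ 73  47  89  70  86  78  90 113  97 114 108 107  91]
132 [ 67  52  95  86  77  67  75  89  79 106  99 103  95]
133 [ 67  71  89 101  90  82  84  72  70  86  79  91  99]
134 [ 66 103  86  86  82  94  93  80  84  78  67  71 102]
135 [ 71 129  84  72  70  80  83  85 101  86  86  73 109]
136 [ 78 124  89  87  75  73  68  74  85  80  98  90 112]
137 [ 71  92  89 101  89  89  75  70  69  69  84 105 104]
138 [ 79  70  72  85  85 100  87  83  82  68  68 123  91]
139 [101  64  67  6
[... 1521 characters left out ...]
 399.1 133.3]
 [371.2 145.9 383.9 147.9 397.  149.9]
 [370.  132.9 383.4 134.8 397.1 136.7]
 [368.5 149.5 381.6 151.5 394.9 153.6]
 [367.2 136.3 380.9 138.2 394.9 140.3]
 [365.7 153.2 379.1 155.3 392.7 157.5]]
tilt -0.12
[[372.7 128.6 385.8 130.4 399.2 132.2]
 [371.6 144.2 384.4 146.1 397.4 148.1]
 [369.9 133.  383.3 135.  397.  136.9]
 [368.9 148.9 381.9 150.9 395.2 153. ]
 [367.  137.7 380.7 139.7 394.6 141.8]
 [366.  153.8 379.3 155.9 392.9 158.1]]
tilt 0.12
[[372.7 130.8 385.7 132.7 399.1 134.5]
 [370.7 147.6 383.4 149.5 396.5 151.6]
 [370.2 132.8 383.5 134.7 397.2 136.6]
 [368.1 149.9 381.2 152.  394.6 154.1]
 [367.5 134.8 381.2 136.8 395.2 138.8]
 [365.4 152.4 378.8 154.5 392.6 156.7]]
```

```bash
cat > m.py <<'E'
from h import *
np.set_printoptions(precision=2,suppress=True,linewidth=200)
def model(C,yaw,tilt,s):
    a=np.radians(yaw);y=np.array([np.cos(a),np.sin(a),0]);x=np.array([-np.sin(a),np.cos(a),0]);z=np.array([0,0,1.])
    R=cv2.Rodrigues(y*tilt)[0]; H=np.array(C)+.052*z
    return [proj(s,[H+R@(xx*x+e*y+(h-.052)*z) for e in np.linspace(-.04,.04,30)]) for xx,h in((-.034,.064),(.004,.064),(.042,.064),(.042,.009))]
def meas(s,C,yaw,tilt):
    g=cv2.cvtColor(s["color"],cv2.COLOR_BGR2GRAY).astype(np.float32); out=[]
    for L in model(C,yaw,tilt,s):
        d=[]
        for u in np.linspace(L[:,0].min()+2,L[:,0].max()-2,15):
            v0=np.interp(u,L[::-1,0] if L[0,0]>L[-1,0] else L[:,0],L[::-1,1] if L[0,0]>L[-1,0] else L[:,1])
            o=np.arange(-2.5,4.6,.1); col=cv2.remap(g,np.full((1,o.size),u,np.float32),(v0+o)[None].astype(np.float32),cv2.INTER_LINEAR)[0]
            d.append(o[np.argmin(col)])
        out.append(np.median(d))
    return np.array(out)
E
python3 - <<'E'
from m import *
for n,C,yw in(("side4.npy",[.4995,.0923,0],7.),("side5.npy",[.5007,.094,.0508],7.1),("side6.npy",[.518,-.1914,.1195],12.2)):
    s=np.load(n,allow_pickle=True).item()
    for tl in(0,-.06,-.12): print(n,tl,meas(s,C,yw,tl))
E
```

```text
side4.npy 0 [ 1.2  1.3  1.6 -1.1]
side4.npy -0.06 [ 1.7  1.1  0.7 -1.4]
side4.npy -0.12 [ 2.1  0.8  4.5 -1.4]
side5.npy 0 [ 0.3  0.5  0.8 -2.1]
side5.npy -0.06 [ 0.9  0.3 -0.1 -2.3]
side5.npy -0.12 [ 1.3  0.1 -1.  -2.4]
side6.npy 0 [ 3.9  4.5  0.8 -0.8]
side6.npy -0.06 [ 4.3  4.4  0.  -1.2]
side6.npy -0.12 [ 1.4  4.2 -0.8 -1.6]
```

```bash
sed -i 's/-2.5,4.6,.1/-1.8,1.9,.1/' m.py; python3 - <<'E'
from m import *
C=[.518,-.1914,.1195]; s=np.load("side6.npy",allow_pickle=True).item()
s2=cams.read_camera("side")
for q in (s,s2):
    for tl in(0,-.04,-.08): print(tl,meas(q,C,12.2,tl))
E
```

```text
0 [ 0.4  0.5  0.8 -0.8]
-0.04 [ 0.8  0.4  0.3 -1.1]
-0.08 [ 1.1  0.3 -0.2 -1.4]
0 [ 0.4  0.5  0.9 -0.9]
-0.04 [ 0.8  0.4  0.4 -1.2]
-0.08 [ 1.1  0.3 -0.1 -1.4]
```

The bar pattern matches the rack when it stood level on the desk, and it is steady between pictures. The rack is level, centred within about 2 mm and in line with the trough, so I'm handing in.

```bash
python3 -c "
from plant import ctrl
print(ctrl.sign_off())"
```

```text
the job is handed in; nothing more can be done
None
```

The third frame is in the middle slot, and the job is handed in with the gripper holding the rack level by its upright handle, about 5 cm above the trough rim, centred and in line by my measurements; no verdict came back.

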